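# Park four bench tools on their outline boards

### The job

Tidy the joiner's bench: put the block plane, the sanding block, the wax tin and the marking gauge each upright on the white board whose black painted outline has its shape, covering that outline squarely (end for end does not matter). Set each one down rather than dropping it, and leave the amber jar standing where it is.

Things in the scene. Friction and masses are not known exactly. Their poses are not given: they have to be found in the camera images.
- plane: Block plane (small hand plane): dark steel body 140 long x 46 wide x 24 mm high with straight upright sides and half-round ends, on it a sloping brass lever cap and a small wooden knob (46 mm high in all), about 0.6 kg. Grip it across its 46 mm width, on the steel body. Origin at the centre of its underside, z up. x along its length (knob towards +x), y across it.
- sanding_block: Cork sanding block with a red abrasive face below: 100 long x 56 wide x 36 mm high, about 0.12 kg. Grip it across its 56 mm width. Origin at the centre of its underside, z up. x along its length, y across it.
- wax_tin: Round steel tin of wax with a green lid and a paper disc on top: 58 mm diameter, 32 mm high, about 0.15 kg. Origin at the centre of its underside, z up.
- gauge: Wooden marking gauge, a cross from above: pale beam 150 x 18 x 18 mm lying on the bench; at its middle a dark fence 26 thick (along the beam), 54 wide across it, 36 mm high, with a brass screw on top (46 mm high in all), about 0.18 kg. Grip the fence across its 54 mm width. Origin at the centre of its underside, z up. x along the beam, y across it.
- board_plane: White flat board, 170 x 80 x 6 mm, fixed to the bench, with a black painted outline of the block plane: long with half-round ends, 142 x 48 mm. Origin at the centre of its underside (6 mm below its top face), under the middle of the outline; x along its 170 mm length, z up.
- board_block: White flat board, 170 x 80 x 6 mm, fixed to the bench, with a black painted outline of the sanding block: a plain rectangle 102 x 58 mm. Origin at the centre of its underside (6 mm below its top face), under the middle of the outline; x along its 170 mm length, z up.
- board_tin: White flat board, 170 x 80 x 6 mm, fixed to the bench, with a black painted outline of the wax tin: a disc of 60 mm diameter. Origin at the centre of its underside (6 mm below its top face), under the middle of the outline; x along its 170 mm length, z up.
- board_gauge: White flat board, 170 x 80 x 6 mm, fixed to the bench, with a black painted outline of the marking gauge: a cross, 152 x 20 mm crossed at its middle by 28 x 56 mm. Origin at the centre of its underside (6 mm below its top face), under the middle of the outline; x along its 170 mm length, z up.
- jar: Small amber glass jar with a yellow cap, 42 mm diameter, 55 mm high, loose, standing in the midst of tools and boards; not to be moved. Origin at the centre of its underside, z up.

How it is judged:
By the outcome, as a careful person would: the job done as asked, in the order asked, and still so for the second after the job is handed in, with the robot touching nothing.
It also fails if it takes over 109 s, if anything falls off the work surface, if the arm or the gripper's body presses on something with over 40 N, if the wrist force passes 120 N, or if a joint passes its speed limit or range.

### The arm

A 7-joint arm with a two-finger parallel gripper is mounted at the origin on the work surface. World frame = base frame: x ahead of the robot, y to its left, z up, the work surface at z = 0. Lengths are in m, angles in rad, forces in N, time in s.
With the tool pointing down it reaches from about 0.35 to 0.9 m from the base axis. Payload 8.1 kg.
Tool frame: the origin (TCP) lies at the very end of the fingers, on their centre line; the grasp point (between the pads) lies 19 mm behind it (r.pinch_z is the distance from the TCP to the grasp point, in m); z points along the fingers, y is the line along which they close (so a half turn about z gives the same grasp; the last joint's range is limited). The gripper opens to 92 mm and grips with 3 to 60 N. Pads are 19 mm wide; open, the fingers measure 130 mm over their backs; the gripper's body (75 mm by 190 mm) begins 47 mm behind the grasp point.
Start: joints at [-1.235, 0.434, 0.025, 1.573, -0.012, 1.134, -0.075], TCP at [0.266, 0.566, 0.227] pointing down, gripper open.
Joint ranges: [-2.62, 2.62], [-0.44, 2.09], [-1.27, 1.32], [0.08, 2.57], [-1.32, 4.46], [0.12, 2], [-2.74, 2.74]. Speed limits (rad/s): [2.22, 2.22, 3.01, 3.01, 3.14, 3.14, 3.14].

### API

Orientations are given as a rotation vector (axis times angle).
In Python, from workcell import r, optics gives the robot as it stands. Calls block until the motion is done:
- r.reach(position, orientation): joint-space move of the TCP to a pose.
- r.movel(position, feed=0.15, rotation=None): straight line of the TCP; rotation=None keeps the orientation; feed is the mean speed in m/s.
- r.movej(angles): joint-space move.
- r.let_go() and r.clamp(): open the fingers fully, or close them until they stop; the grip force is fixed at half the most.
- r.pause(seconds).
- r.inverse_kinematics(position, orientation): joint angles nearest the present ones, or None.
- r.read_state(): the state.
- optics.snapshot(name): name is "scene" or "side" or "wrist"; returns a dict with "color" (420x560x3 uint8, blue, green, red), "mtx" (3x3 intrinsics, pixels), "eye" and "rotation" of the camera in the world. Camera axes: x right, y up, looking along -z (the intrinsics and any distortion apply to the point x, -y, -z); pixel columns grow to the right and rows downward; lengths in m; the calibration is good to about 2 mm. A picture is of the moment at which its call begins. There is no depth.
A pose or a line that the arm cannot do raises r.Unreachable and nothing moves.
- r.sign_off(): hands the job in; it is judged then, once.
Trained networks look in the newest picture that a camera, given by its name, has taken for a name from the list of things; names that differ only in an ending like _2 or _b are one class to them, and where a whole thing is asked for, a point or a joint stands for the part that bears it (a point fixed in the world has none). Each returns a list of dicts, best first, with "confidence" (0 to 1); they miss things now and then, are a little off and sometimes report something else, mostly with a low value. They report only what shows in the picture. A call takes as long as a camera call.
- optics.regions_of(camera, thing): "region" (420x560 bool, what is visible of it).
- optics.place_of(camera, thing): "xyz" ([x, y, z] in m, in world coordinates, good to about 4 mm: a listed point, or the origin of a listed thing).
The state is a dict: "clock": time; "joint_positions": joint angles; "qvel": joint speeds; "joint_torque": joint torques, N m; "eef_pos": TCP position; "tcp_rot": TCP orientation; "ft_force": force on the tool from outside, world axes, zero at the start; "torque": the same for the moment, N m; "grip_width": finger opening in m; "finger_force": force on a finger pad.
Only numpy, scipy, OpenCV 4.12 (cv2) and the standard library are available. Lean on these libraries where they do the work, as an engineer would, in place of code of your own. Each camera call takes 0.05 s, during which the arm holds its last target. There are 200 camera calls.

## Working session

There is one attempt and no reset: what is moved stays moved. The work goes in short steps, each a Python script; the robot and the scene stay as the last script left them, time stands still between calls to the robot, and variables do not carry over. Pictures are saved under pics/ and viewed, at most 14 in all, crops included, and the job is handed in when it is done.

```bash
ls; mkdir -p pics
python3 - <<'E'
from workcell import r, optics
import cv2
for c in ("scene","side","wrist"):
    s=optics.snapshot(c); cv2.imwrite(f"pics/{c}0.png",s["color"]); print(c,s["mtx"].tolist(),s["eye"],s["rotation"],[k for k in s])
for t in "plane sanding_block wax_tin gauge board_plane board_block board_tin board_gauge jar".split():
    for c in ("scene","side","wrist"):
        print(t,c,[(d["xyz"],round(d["confidence"],2)) for d in optics.place_of(c,t)][:3])
print(r.read_state()["clock"],r.read_state()["tcp_rot"])
E
```

```text
pics
scene [[422.7970513335611, 0.0, 280.7081851955032], [0.0, 422.7970513335611, 206.64106639753183], [0.0, 0.0, 1.0]] [1.23530366 0.45925323 0.81664831] [0.47669136 0.85589214 2.03384005] ['color', 'mtx', 'eye', 'rotation']
side [[395.4444282062881, 0.0, 279.7035109191084], [0.0, 395.4444282062881, 211.67257387572567], [0.0, 0.0, 1.0]] [ 0.25225711 -0.70218604  0.46238095] [ 1.03283257 -0.20130693 -0.36243616] ['color', 'mtx', 'eye', 'rotation']
wrist [[343.7673779850556, 0.0, 274.1998815078295], [0.0, 343.7673779850556, 205.0323896829574], [0.0, 0.0, 1.0]] [0.19021398 0.60054587 0.38384194] [-0.28152604 -0.17680919  1.12304178] ['color', 'mtx', 'eye', 'rotation']
plane scene [([0.4199, 0.366, -0.0019], 0.88)]
plane side [([0.4253, 0.3671, 0.0011], 0.57)]
plane wrist [([0.4243, 0.3667, -0.0027], 0.9)]
sanding_block scene [([0.4519, -0.1447, -0.001], 0.83)]
sanding_block side [([0.4566, -0.1468, -0.0004], 0.58)]
sanding_block wrist []
wax_tin scene [([0.4377, -0.3692, -0.0014], 0.77)]
wax_tin side [([0.444, -0.3672, -0.0015], 0.7)]
wax_tin wrist []
gauge scene [([0.4718, 0.1351, -0.0052], 0.8)]
gauge side [([0.4698, 0.1312, -0.0023], 0.84)]
gauge wrist []
board_plane scene [([0.5697, 0.3777, -0.0032], 0.64), ([0.5751, -0.3485, -0.0005], 0.64)]
board_plane side [([0.5678, 0.3768, 0.0013], 0.56)]
board_plane wrist []
board_block scene [([0.5745, -0.3474, 0.0021], 0.76)]
board_block side [([0.5685, -0.3508, -0.0029], 0.81)]
board_block wrist []
board_tin scene [([0.6403, 0.1336, 0.0002], 0.97), ([0.6438, -0.1551, 0.0007], 0.28)]
board_tin side [([0.639, 0.1353, 0.0007], 0.87)]
board_tin wrist []
board_gauge scene [([0.6428, -0.1547, 0.0018], 0.89)]
board_gauge side [([0.6444, -0.166, -0.0023], 0.86)]
board_gauge wrist []
jar scene [([0.5395, -0.0081, -0.0002], 0.59)]
jar side [([0.5378, -0.0034, 0.0006], 0.74)]
jar wrist []
1.5 [ 6.83932889e-01  3.06623839e+00 -5.58942850e-05]
```

View pics/scene0.png

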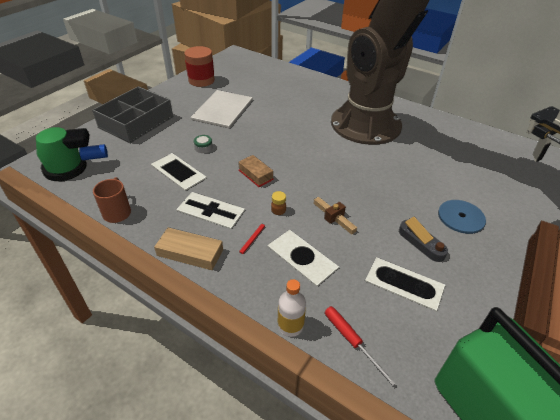

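View pics/wrist0.png

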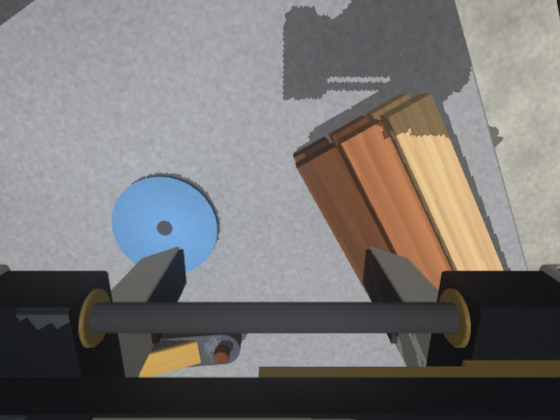

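```bash
cat > h.py <<'E'
from workcell import r, optics
import numpy as np, cv2
from scipy.spatial.transform import Rotation as Ro
from scipy.optimize import minimize
def rot(a): return Ro.from_matrix([[np.cos(a),np.sin(a),0],[np.sin(a),-np.cos(a),0],[0,0,-1]]).as_rotvec()
def proj(s,P):
    p=(np.asarray(P,float)-s["eye"])@Ro.from_rotvec(s["rotation"]).as_matrix()
    p=p*[1,-1,-1]; q=p@np.array(s["mtx"]).T
    return q[:,:2]/q[:,2:]
def ground(s,uv,z=0.):
    uv=np.atleast_2d(uv); d=np.c_[uv,np.ones(len(uv))]@np.linalg.inv(s["mtx"]).T*[1,-1,-1]
    d=d@Ro.from_rotvec(s["rotation"]).as_matrix().T
    return s["eye"]+d*((z-s["eye"][2])/d[:,2])[:,None]
def box(l,w,z0,z1): return np.array([(x*l/2,y*w/2,z) for x in(-1,1) for y in(-1,1) for z in(z0,z1)])
def disc(d,z0,z1,cx=0): 
    t=np.linspace(0,2*np.pi,40); return np.array([(cx+d/2*np.cos(a),d/2*np.sin(a),z) for a in t for z in(z0,z1)])
def stad(l,w,z0,z1): return np.r_[disc(w,z0,z1,(l-w)/2),disc(w,z0,z1,-(l-w)/2)]
M=dict(plane=[stad(.14,.046,0,.024)],sanding_block=[box(.1,.056,0,.036)],wax_tin=[disc(.058,0,.032)],
 gauge=[box(.15,.018,0,.018),box(.026,.054,0,.036)],jar=[disc(.042,0,.055)],
 board_plane=[stad(.142,.048,.006,.006)],board_block=[box(.102,.058,.006,.006)],board_tin=[disc(.06,.006,.006)],
 board_gauge=[box(.152,.02,.006,.006),box(.028,.056,.006,.006)])
def sil(s,name,p,dz=0,k=4):
    c,n=np.cos(p[2]),np.sin(p[2]); m=np.zeros((420*k,560*k),np.uint8)
    for B in M[name]:
        W=np.c_[p[0]+c*B[:,0]-n*B[:,1],p[1]+n*B[:,0]+c*B[:,1],B[:,2]+dz]
        h=cv2.convexHull((proj(s,W)*k+(k-1)/2).astype(np.float32))
        cv2.fillConvexPoly(m,np.round(h).astype(np.int32),1)
    return cv2.resize(m.astype(np.float32),(560,420),interpolation=cv2.INTER_AREA)
def mask(s,cam,name,near=None,dz=0):
    L=optics.regions_of(cam,name)
    if not L: return None
    if near is not None:
        u=proj(s,[[near[0],near[1],.01+dz]])[0]
        L.sort(key=lambda d:np.hypot(*(np.argwhere(d["region"]).mean(0)[::-1]-u)))
    m=L[0]["region"].astype(np.uint8)
    if name.startswith("board"):
        m=cv2.morphologyEx(m,cv2.MORPH_CLOSE,np.ones((9,9)))
        m=cv2.erode(m,np.ones((3,3)))*(s["color"].max(2)<100)
        n,l,st,_=cv2.connectedComponentsWithStats(m.astype(np.uint8))
        m=(l==1+st[1:,4].argmax()).astype(np.uint8)
    return m
def fit(s,cam,name,near,dz=0,yaws=None):
    m=mask(s,cam,name,near,dz)
    if m is None: return None
    m=m.astype(np.float32); best=None
    f=lambda p:1-np.minimum(m,a:=sil(s,name,p,dz)).sum()/np.maximum(m,a).sum()
    if yaws is None: yaws=[0] if name in("wax_tin","board_tin","jar") else np.arange(0,np.pi,np.pi/12)
    y0=min(yaws,key=lambda y:f([near[0],near[1],y]))
    x=np.array([near[0],near[1],y0])
    for st in(.006,.002):
        o=minimize(f,x,method="Nelder-Mead",options=dict(initial_simplex=np.vstack([x,x+[st,0,0],x+[0,st,0],x+[0,0,st*25]]),maxiter=120,xatol=1e-4,fatol=1e-5)); x=o.x
    return x,1-o.fun,m
E
python3 - <<'E'
from h import *
s=optics.snapshot("wrist"); st=r.read_state()
T=Ro.from_rotvec(st["tcp_rot"]); C=Ro.from_rotvec(s["rotation"])
print(T.inv().apply(s["eye"]-st["eef_pos"]), (T.inv()*C).as_matrix().round(3))
print(ground(s,[[280,205],[280,20],[280,250]]), T.as_matrix().round(3))
sc=optics.snapshot("scene")
for n,u in dict(bottle=(292,328),mug=(115,216),wood=(190,262),driver=(345,330),pen=(252,238),box=(135,135),puck=(462,218)).items(): print(n,ground(sc,u).round(3))
for y in(.37,.135,-.15,-.36):
  for a in (np.pi,0,np.pi/2,-np.pi/2):
    for h in(.2,.25): print(y,a,h,None if r.inverse_kinematics([.42,y,h],rot(a)) is None else 1,end=' ')
E
```

```text
[ 0.08300455 -0.00032216 -0.15780261] [[ 0.001  0.951  0.31 ]
 [ 1.    -0.001  0.   ]
 [ 0.     0.31  -0.951]]
[[0.30656104 0.55369077 0.        ]
 [0.12977476 0.63541467 0.        ]
 [0.35935332 0.52928621 0.        ]] [[-0.905  0.425  0.   ]
 [ 0.425  0.905  0.   ]
 [-0.     0.    -1.   ]]
bottle [[0.82  0.225 0.   ]]
mug [[ 0.811 -0.352  0.   ]]
wood [[ 0.812 -0.078 -0.   ]]
driver [[0.76  0.321 0.   ]]
pen [[ 0.662 -0.001 -0.   ]]
box [[ 0.517 -0.601  0.   ]]
puck [[ 0.273  0.425 -0.   ]]
0.37 3.141592653589793 0.2 1 0.37 3.141592653589793 0.25 1 0.37 0 0.2 1 0.37 0 0.25 1 0.37 1.5707963267948966 0.2 1 0.37 1.5707963267948966 0.25 1 0.37 -1.5707963267948966 0.2 1 0.37 -1.5707963267948966 0.25 1 0.135 3.141592653589793 0.2 1 0.135 3.141592653589793 0.25 1 0.135 0 0.2 1 0.135 0 0.25 1 0.135 1.5707963267948966 0.2 1 0.135 1.5707963267948966 0.25 1 0.135 -1.5707963267948966 0.2 1 0.135 -1.5707963267948966 0.25 1 -0.15 3.141592653589793 0.2 1 -0.15 3.141592653589793 0.25 1 -0.15 0 0.2 1 -0.15 0 0.25 1 -0.15 1.5707963267948966 0.2 1 -0.15 1.5707963267948966 0.25 1 -0.15 -1.5707963267948966 0.2 1 -0.15 -1.5707963267948966 0.25 1 -0.36 3.141592653589793 0.2 1 -0.36 3.141592653589793 0.25 1 -0.36 0 0.2 1 -0.36 0 0.25 1 -0.36 1.5707963267948966 0.2 1 -0.36 1.5707963267948966 0.25 1 -0.36 -1.5707963267948966 0.2 1 -0.36 -1.5707963267948966 0.25 1
```

```bash
cat > look.py <<'E'
from h import *
import json,sys
A=dict(plane=(.423,.367),sanding_block=(.454,-.146),wax_tin=(.441,-.368),gauge=(.471,.133),board_plane=(.569,.377),board_block=(.572,-.349),board_tin=(.64,.134),board_gauge=(.643,-.158),jar=(.539,-.006))
R={}
tiles=[]
for y,a in ((.37,0),(.14,0),(-.15,0),(-.35,0)):
    r.reach([.52,y,.28],rot(a)); s=optics.snapshot("wrist"); im=s["color"].copy()
    for n,p in A.items():
        if abs(p[1]-y)>.17: continue
        f=fit(s,"wrist",n,p)
        if f is None: print(y,n,None); continue
        x,q,m=f; print(y,n,x.round(4),round(q,3)); R.setdefault(n,[]).append([*x,q])
        c,_=cv2.findContours((sil(s,n,x)>.5).astype(np.uint8),0,2); cv2.drawContours(im,c,-1,(255,0,255),1)
    tiles.append(im[:300])
for c in("scene","side"):
    s=optics.snapshot(c)
    for n,p in A.items():
        f=fit(s,c,n,p)
        if f: print(c,n,f[0].round(4),round(f[1],3))
json.dump(R,open("R.json","w"))
cv2.imwrite("pics/w1.png",cv2.resize(np.vstack([np.hstack(tiles[:2]),np.hstack(tiles[2:])]),(800,429),interpolation=cv2.INTER_AREA)); print(r.read_state()["clock"])
cv2.imwrite("pics/w1big.png",tiles[0])
E
python3 look.py
```

```text
0.37 plane [0.4262 0.3627 1.2255] 0.971
0.37 board_plane [0.5721 0.3764 1.6691] 0.956
0.14 gauge [0.4736 0.132  1.273 ] 0.947
0.14 board_tin [0.6421 0.1355 0.1277] 0.944
0.14 jar [ 0.5396 -0.0054 -0.1104] 0.886
-0.15 sanding_block [ 0.4526 -0.1494  1.2954] 0.974
-0.15 board_gauge [ 0.6468 -0.1588  1.7588] 0.914
-0.15 jar [ 0.5397 -0.0094  0.1083] 0.852
-0.35 wax_tin [ 0.4396 -0.3703  0.2484] 0.951
-0.35 board_block [ 0.5752 -0.3489  1.4143] 0.958
scene plane [0.4245 0.3648 1.194 ] 0.94
scene sanding_block [ 0.452  -0.1457  1.2818] 0.942
scene wax_tin [ 0.4391 -0.3658  0.0471] 0.932
scene gauge [0.4733 0.1354 1.2859] 0.936
scene board_plane [0.5711 0.3784 1.6701] 0.946
scene board_block [ 0.5744 -0.3475  1.4204] 0.923
scene board_tin [0.6413 0.1379 0.1098] 0.924
scene board_gauge [ 0.6465 -0.1568  1.7488] 0.892
scene jar [ 0.5381 -0.0073  0.1292] 0.795
side plane [0.4248 0.3639 1.2465] 0.921
side sanding_block [ 0.4497 -0.1503  1.2737] 0.96
side wax_tin [ 0.4371 -0.3702  0.2337] 0.955
side gauge [0.4716 0.1322 1.2761] 0.814
side board_block [ 0.5732 -0.3494  1.4176] 0.955
side board_tin [0.6401 0.1346 0.1092] 0.862
side board_gauge [ 0.6447 -0.1585  1.7545] 0.88
side jar [ 0.5377 -0.0063  0.0219] 0.839
7.8167
```

View pics/w1.png

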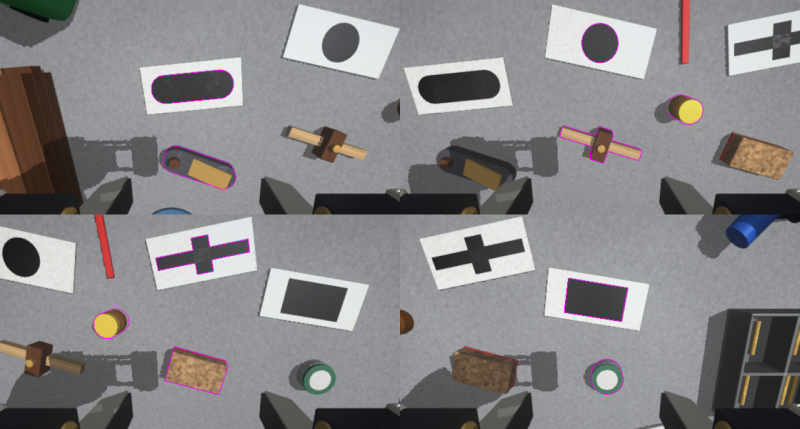

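```bash
cat > act.py <<'E'
from h import *
def opts(a): return [a+k*np.pi for k in(-2,-1,0,1,2)]
def chk(q): return q is not None and abs(q[6])<2.6
def yaw_for(pick,place):
    best=None
    for a in opts(pick[2]):
        for b in opts(place[2]):
            qa=r.inverse_kinematics([pick[0],pick[1],.1],rot(a)); qb=r.inverse_kinematics([place[0],place[1],.1],rot(b))
            if chk(qa) and chk(qb):
                q0=np.array(r.read_state()["joint_positions"]); c=abs(qa-q0).max()+abs(np.array(qb)-qa).max()
                if best is None or c<best[0]: best=(c,a,b)
    return best[1:]
def info(t):
    s=r.read_state(); print(t,round(s["clock"],2),np.round(s["eef_pos"],4),"w",round(s["grip_width"],4),"ff",np.round(s["finger_force"],1),"F",np.round(s["ft_force"],1))
def pick(p,a,z):
    r.reach([p[0],p[1],.11],rot(a)); r.movel([p[0],p[1],z],feed=.12); info("down")
    r.clamp(); info("clamped"); r.movel([p[0],p[1],.11],feed=.15); info("lifted")
def place(p,b,z,h=.11):
    r.reach([p[0],p[1],h],rot(b)); r.movel([p[0],p[1],z+.012],feed=.12); r.movel([p[0],p[1],z],feed=.02); info("set"); 
    r.pause(.2); r.let_go(); info("open"); r.movel([p[0],p[1],.12],feed=.12)
def move(p,q,zp,dz=.0065):
    a,b=yaw_for(p,q); pick(p,a,zp); place(q,b,zp+dz)
def view(name,xy,cam="wrist",dz=.006,board=None):
    pass
E
python3 - <<'E'
from act import *
move([.4252,.3638,1.222],[.5713,.3772,1.6695],.004)
r.reach([.52,.37,.28],rot(0)); s=optics.snapshot("wrist"); cv2.imwrite("pics/p1.png",s["color"]); info("end")
for c in("wrist","scene","side"):
    s=optics.snapshot(c); f=fit(s,c,"plane",[.571,.377],.006); print(c,f and (f[0].round(4),round(f[1],3)))
E
```

```text
down 11.47 [0.4257 0.3641 0.0046] w 0.0917 ff 0.0 F [-0.5  0.8 -0.1]
clamped 12.25 [0.4252 0.3638 0.004 ] w 0.0459 ff 30.0 F [ 0.1 -0.4  0.8]
lifted 13.11 [0.4244 0.3633 0.109 ] w 0.0458 ff 30.0 F [-0.3 -0.5 -5.4]
set 15.38 [0.5714 0.3772 0.0104] w 0.0457 ff 30.0 F [-0.2  0.2 -5.4]
open 16.48 [0.5713 0.3772 0.0105] w 0.0916 ff 0.0 F [ 0.3 -0.6 -0.1]
end 18.97 [0.5198 0.3699 0.2793] w 0.0917 ff 0.0 F [-0.2  0.  -0.2]
wrist (array([0.572 , 0.3759, 1.6713]), np.float64(0.965))
scene (array([0.5705, 0.3776, 1.6687]), np.float64(0.937))
side (array([0.5719, 0.3796, 1.6738]), np.float64(0.914))
```

View pics/p1.png

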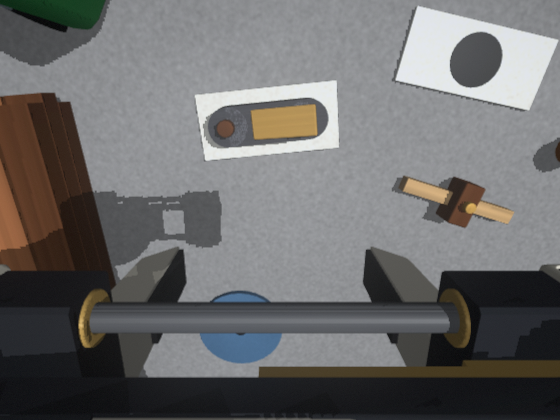

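Run:
```python
from act import *
move([.4514,-.1485,1.284],[.5743,-.3486,1.4174],.006,.006)
move([.4386,-.3688,0],[.6412,.136,0],.004,.006)
move([.4728,.1332,1.278],[.646,-.158,1.754],.008,.006)
T=[]
B=dict(plane=(.5721,.3764,1.6691),sanding_block=(.5752,-.3489,1.4143),wax_tin=(.6421,.1355,0),gauge=(.6468,-.1588,1.7588))
for y,ns in((-.35,["sanding_block"]),(-.15,["gauge","jar"]),(.14,["wax_tin","jar"]),(.37,["plane"])):
    r.reach([.52,y,.28],rot(0)); s=optics.snapshot("wrist"); T.append(s["color"][:300])
    for n in ns:
        p=B.get(n,(.539,-.006,0)); f=fit(s,"wrist",n,p,.006*(n!="jar"),yaws=[p[2]]); print(n,f and (f[0].round(4),round(f[1],3),(f[0]-p).round(4)))
cv2.imwrite("pics/e.png",cv2.resize(np.vstack([np.hstack(T[:2]),np.hstack(T[2:])]),(800,429),interpolation=cv2.INTER_AREA)); info("end")
```

```text
down 22.27 [ 0.4517 -0.1487  0.0064] w 0.0916 ff 0.0 F [-0.3 -0.4  0.4]
clamped 22.93 [ 0.4514 -0.1484  0.0061] w 0.0558 ff 30.0 F [-1.1  0.4  1.9]
lifted 23.77 [ 0.451  -0.148   0.1093] w 0.0557 ff 29.9 F [-0.6  0.1 -1.4]
set 26.32 [ 0.5742 -0.3484  0.0122] w 0.0558 ff 30.0 F [-1.6  3.2  4.5]
open 27.28 [ 0.5743 -0.3486  0.012 ] w 0.0917 ff 0.0 F [-0.2  0.7 -0.2]
down 30.79 [ 0.439  -0.3692  0.0046] w 0.0917 ff 0.0 F [ 0.8 -0.5  0.7]
clamped 31.43 [ 0.4387 -0.3688  0.0041] w 0.0574 ff 30.0 F [-0.3  0.   3. ]
lifted 32.29 [ 0.4382 -0.3682  0.1092] w 0.0573 ff 30.0 F [-1.1 -0.1 -1.4]
set 35.89 [0.641  0.136  0.0102] w 0.0577 ff 30.0 F [-2.   0.1  4.3]
open 36.84 [0.6412 0.136  0.01  ] w 0.0919 ff 0.0 F [ 0.5  0.4 -0. ]
down 39.84 [0.4733 0.1333 0.0084] w 0.0919 ff 0.0 F [-0.7 -0.4 -0.9]
clamped 40.52 [0.4728 0.1332 0.0081] w 0.0537 ff 30.0 F [-0.5 -0.1  1.9]
lifted 41.36 [0.4722 0.133  0.1093] w 0.0539 ff 30.0 F [-0.7  0.3 -2.8]
set 44.24 [ 0.6458 -0.1579  0.0142] w 0.0538 ff 30.0 F [-3.6  1.2  3.5]
open 45.23 [ 0.646 -0.158  0.014] w 0.0917 ff 0.0 F [ 0.2 -0.5 -0.1]
sanding_block (array([ 0.5751, -0.3494,  1.4364]), np.float64(0.961), array([-0.0001, -0.0005,  0.0221]))
gauge (array([ 0.6461, -0.159 ,  1.7468]), np.float64(0.944), array([-0.0007, -0.0002, -0.012 ]))
jar (array([ 0.5394, -0.0095,  0.208 ]), np.float64(0.87), array([ 0.0004, -0.0035,  0.208 ]))
wax_tin None
jar (array([ 0.5395, -0.0049,  0.0714]), np.float64(0.87), array([0.0005, 0.0011, 0.0714]))
plane (array([0.5719, 0.3763, 1.6743]), np.float64(0.974), array([-0.0002, -0.0001,  0.0052]))
end 50.74 [0.5212 0.3671 0.2806] w 0.092 ff 0.0 F [-0.  -0.3 -0.1]
```

View pics/e.png

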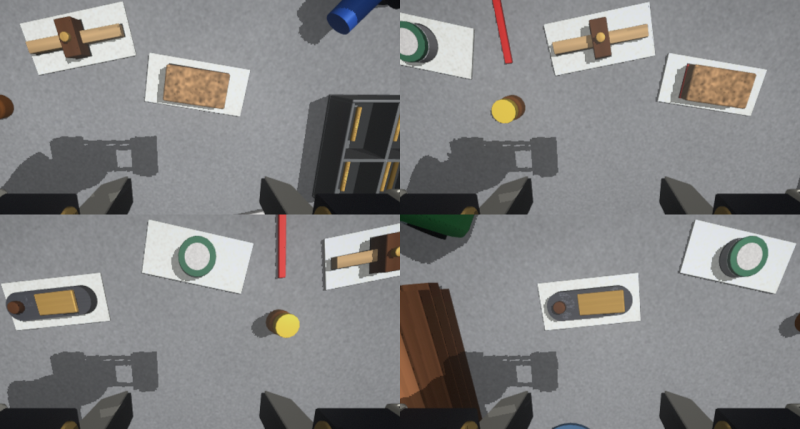

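Run:
```python
from act import *
B=dict(sanding_block=(.5744,-.3475,1.42),wax_tin=(.6413,.1379,0),gauge=(.6465,-.1568,1.7488))
r.reach([.5,.14,.28],rot(0))
for c in("wrist","scene","side"):
    s=optics.snapshot(c)
    for n,p in B.items():
        f=fit(s,c,n,p,.006,yaws=[p[2]]); print(c,n,f and (f[0].round(4),round(f[1],3)))
s=optics.snapshot("scene"); cv2.imwrite("pics/s2.png",cv2.resize(s["color"][130:310,140:460],(800,450),interpolation=cv2.INTER_CUBIC))
```

```text
wrist sanding_block (array([ 0.5744, -0.3475,  1.42  ]), np.float64(0.0))
wrist wax_tin (array([0.6407, 0.1351, 0.1588]), np.float64(0.968))
wrist gauge (array([ 0.6468, -0.1603,  1.749 ]), np.float64(0.968))
scene sanding_block (array([ 0.5745, -0.3477,  1.3967]), np.float64(0.939))
scene wax_tin (array([0.6405, 0.1371, 0.1542]), np.float64(0.952))
scene gauge (array([ 0.6455, -0.1574,  1.7379]), np.float64(0.922))
side sanding_block (array([ 0.5727, -0.3495,  1.3982]), np.float64(0.95))
side wax_tin (array([0.6387, 0.1344, 0.0727]), np.float64(0.915))
side gauge (array([ 0.6439, -0.1584,  1.7456]), np.float64(0.936))
```

View pics/s2.png

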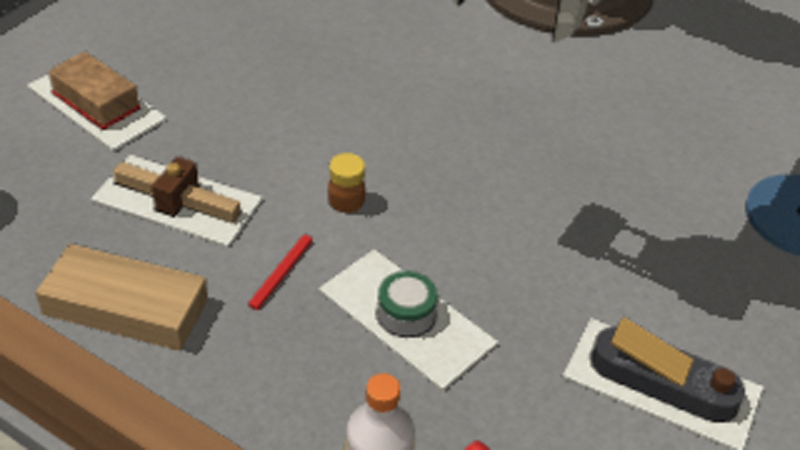

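```bash
python3 -c "
from workcell import r
print(r.sign_off())"
```

```text
the job is handed in; nothing more can be done
None
```

The plane, sanding block, wax tin and gauge were set down in that order on their own boards, each measured within about 1.5 mm of its outline, the jar was left standing where it was, and the job is handed in at about 52 s (no verdict was returned).

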